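# Plug the test gauge into its quick coupling and tug-check the lock

### The arm

A 7-joint arm with a two-finger parallel gripper is mounted at the origin on the work surface. World frame = base frame: x ahead of the robot, y to its left, z up, the work surface at z = 0. Lengths are in m, angles in degrees, forces in N, time in s.
With the tool pointing down it reaches from about 0.425 to 0.875 m from the base axis. Payload 4.7 kg.
Tool frame: the origin (TCP) lies at the very end of the fingers, on their centre line; the grasp point (between the pads) lies env.hold_point_z behind it (env.hold_point_z is the distance from the TCP to the grasp point, in m); z points along the fingers, y is the line along which they close (so a half turn about z gives the same grasp; the last joint's range is limited). The gripper opens to 87 mm and grips with 3 to 60 N. Pads are 19 mm wide; open, the fingers measure 117 mm over their backs; the gripper's body (75 mm by 190 mm) begins 51 mm behind the grasp point.
Start: joints at [-74.593, 18.392, -4.016, 83.108, 1.295, 78.541, -3.26], TCP at [0.164, 0.629, 0.199] pointing down, gripper open.
Joint ranges: [-163.93, 163.93], [-17.29, 119.83], [-79.2, 71.16], [3.27, 140.29], [-89.18, 269.18], [5.43, 117.66], [-154.24, 154.24]. Speed limits (degrees/s): [147.25, 147.25, 180, 180, 180, 180, 180].

### API

Orientations are given as [roll, pitch, yaw] about the fixed x, y, z axes, in that order (R = Rz(yaw) Ry(pitch) Rx(roll)).
In Python, from cell import env gives the robot as it stands.
- The arm moves only by the shell command python3 -m jog 'ROWS' [FORCE]. ROWS is JSON, a list of rows, each an object with "dp": the shift along the tool's x, y, z in cm, a list of three; "twist": the turn about the tool's z in degrees; "fingers": the opening, from 0 (shut) to 1 (fully open). A call has 1 to 8 rows; each row is the pose to reach, as a shift and turn from the pose commanded when the call began, along the tool's axes at that moment; what a row does not reach only later rows make up. A row lasts 1/8 s, in which the tool goes at most 62.5 mm and 10.7 degrees, less where a joint would pass 70% of its speed; a pose out of reach is approached as far as the arm can. A call with a gripper value outside its range is refused whole. The fingers move at their own pace and stop on an object; FORCE is the grip in N (left out, the last holds). Time passes only in rows, so rows that repeat a pose let the fingers close. It gives the time, the measured TCP pose, the force, the opening and the grip force at its end, in the units of the state.
- env.get_obs(): the state, without advancing time (a new reading comes with each control period).
- env.read_camera(name): name is "side" or "top"; returns a dict with "pixels" (384x512x3 uint8, blue, green, red), "depth" (384x512 float32, m along the optical axis (not along the pixel's ray), 0 where there is no reading), "fx", "fy", "cx", "cy" (pixels), "k1" (the pictures are not rectified: a ray, as slopes to the right and down, at radius r is drawn at 1 + k1 r^2 times it, then the intrinsics apply), "rvec" (rotation vector, rad) and "tvec" (3), from world to camera coordinates, as OpenCV has them. Camera axes: x right, y down, z forward; pixel columns grow to the right and rows downward; lengths in m; the calibration is good to about 2 mm. A picture is of the moment at which its call begins.
- env.sign_off(): hands the job in; it is judged then, once.
The state is a dict: "time_s": time; "qpos": joint angles; "joint_velocities": joint speeds; "effort": joint torques, N m; "tool_pos": TCP position; "tool_rot": TCP orientation; "force": force on the tool from outside, world axes, zero at the start; "wrist_torque": the same for the moment, N m; "grip_width": finger opening in m; "grasp_force": force on a finger pad.
Only numpy, scipy, OpenCV 4.12 (cv2) and the standard library are available. Lean on these libraries where they do the work, as an engineer would, in place of code of your own. Each camera call takes 0.05 s, during which the arm holds its last target. There are 200 camera calls.

### The job

Take the test gauge out of the adapter rack and push its plug straight down into the quick coupling on the test manifold until it snaps fully home. Then check that it is locked: tug the gauge straight up with a steady pull of about 15 N on the lock for a second, and let go of it standing upright in the coupling, still locked in. Never load the coupling with more than 40 N, pushing or pulling, and leave everything else as it is.

Things in the scene. Friction and masses are not known exactly. Their poses are not given: they have to be found in the camera images.
- gauge: round pressure gauge on a plug, loose (0.2 to 0.35 kg), standing in one of the three rack holes. Origin: centre of the underside of its steel shoulder (29 mm across, 5 mm high), which rests on the rack. Own z up; own x is the dial's axis (dial on the +x side). Above the shoulder a 20 mm brass hex up to 18 mm, then the case; top 84 mm above the origin.
- gauge_case (a point): centre of the gauge's case, 52 mm above the gauge's origin: a steel disc 63 mm across and 30 mm thick along the gauge's x, so its two flat faces can be gripped from above, 30 mm apart. Axes as the gauge's.
- gauge_nose (a point): tip of the gauge's plug, 24 mm below the gauge's origin. The plug is 16 mm across; its last 5 mm taper to 9 mm at the tip; a lock groove runs round it from 4 to 17 mm below the origin.
- coupling_mouth (a point): centre of the rim of the quick coupling, the manifold's only open upright socket, 86 mm above the bench, z up. Knurled steel sleeve 36 mm across; mouth 23 mm narrowing to a 17 mm bore in the first 3 mm, deeper than the plug. Fully home, the gauge's shoulder rests on the rim's rubber seal (its origin here). The gauge may be turned about z as you like.
- coupling_lock (a point): on the coupling's axis, 10 mm below the rim: about here (up to 2.5 mm higher or lower as the coupling is worn) three spring balls stick 4 mm into the bore. The nose meets them with the gauge's origin 11 to 18 mm above the rim, needs 5 to 12 N to part them, then slides on until they snap into its groove. Locked, the gauge lifts freely by 1 to 6.5 mm (wear); then they hold it hard.
- manifold: test manifold, fixed to the bench: base plate 100 x 190 mm, aluminium block 56 x 160 x 38 mm, quick coupling in the middle of its top. Along its own y a black regulator knob (41 mm across, 56 mm to the -y side, top 76 mm up) and a blanked port (56 mm to the +y side, top 57 mm up). Origin: centre of the underside.
- rack: grey plastic adapter rack 56 x 225 x 34 mm, fixed, with three through holes (17.6 mm) along its own y at -75, 0 and +75 mm. Origin: centre of the underside; the gauge and two spare adapters stand in the holes, in any order.
- blank_plug: spare: knurled blanking plug in the rack, same plug and shoulder as the gauge's, 21 mm high above the rack, loose. Leave it.
- barb_adapter: spare: brass barbed adapter in the rack, same plug and shoulder, 33 mm high above the rack, loose. Leave it.
- screwdriver: screwdriver lying on the bench, 190 mm long, loose. Leave it.
- spanner: spanner lying on the bench, 170 mm long, loose. Leave it.
- leak_spray: aluminium spray can, 52 mm across and about 165 mm high, standing at the back right, loose. Leave it.
There are look-alikes about, which are no part of the job. What is meant by the manifold is not yellow, and is the larger of those in its own colour.

How it is judged:
By the outcome, as a careful person would: the job done as asked, in the order asked, and still so for the second after the job is handed in, with the robot touching nothing.
It also fails if it takes over 72 s, if anything falls off the work surface, if the arm or the gripper's body presses on something with over 40 N, if the wrist force passes 120 N, or if a joint passes its speed limit or range.

## Working session

There is one attempt and no reset: what is moved stays moved. The work goes in short steps, Python scripts to look and compute and a shell command to move; the robot and the scene stay as the last step left them, time stands still between calls to the robot, and variables do not carry over. Pictures are saved under pics/ and viewed, at most 10 in all, crops included, and the job is handed in when it is done.

```bash
ls; mkdir -p pics; cat > h.py <<'E'
import numpy as np, cv2
from cell import env
def cam(n):
    c=env.read_camera(n); return c
def cloud(c):
    h,w=c["depth"].shape
    u,v=np.meshgrid(np.arange(w),np.arange(h))
    K=np.array([[c["fx"],0,c["cx"]],[0,c["fy"],c["cy"]],[0,0,1.]])
    x=(u-c["cx"])/c["fx"];y=(v-c["cy"])/c["fy"];a,b=x.copy(),y.copy()
    for _ in range(8):
        s=1+c["k1"]*(a*a+b*b);a,b=x/s,y/s
    d=c["depth"]; P=np.stack([a*d,b*d,d],-1)
    R,_=cv2.Rodrigues(np.array(c["rvec"],float))
    W=(P-np.array(c["tvec"]).ravel())@R
    W[d==0]=np.nan
    return W
E
python3 - <<'E'
from h import *
for n in ("top","side"):
    c=cam(n); cv2.imwrite(f"pics/{n}0.png",c["pixels"]); np.savez(f"{n}0.npz",W=cloud(c),px=c["pixels"])
    print(n,c["fx"],c["k1"],c["rvec"],c["tvec"])
o=env.get_obs();print(o,env.hold_point_z)
E
```

```text
pics
top 367.3326647017296 -0.02497718447118656 [ 2.14006334 -2.12992511  0.1344742 ] [-0.04370619  0.50736712  0.99447487]
side 439.8001598705477 -0.07321817943763886 [ 2.13923166 -0.14309229  0.08360708] [-0.47791203  0.09058179  1.18700886]
{'time_s': 0.1, 'qpos': array([-74.59366421,  18.43415798,  -4.01494332,  83.16950174,
         1.29608556,  78.54263704,  -3.25933027]), 'joint_velocities': array([ 0.01867517, -0.10967222, -0.05034412, -0.21736475,  0.03499099,
        0.0321732 ,  0.08824981]), 'effort': array([-4.61780553e-05, -4.92569411e+01, -4.05704845e-01, -3.13398778e+01,
       -6.41728216e-02,  3.94689047e-02,  8.47664910e-05]), 'tool_pos': array([0.16375141, 0.62845575, 0.19786436]), 'tool_rot': array([-1.79898998e+02,  6.90177608e-03,  1.65403628e+02]), 'force': array([0.09103869, 0.06624818, 0.29051166]), 'wrist_torque': array([ 0.02091426, -0.03367854,  0.00350617]), 'grasp_force': 0.0, 'grip_width': 0.08709360090873117} 0.0187
```

View pics/top0.png

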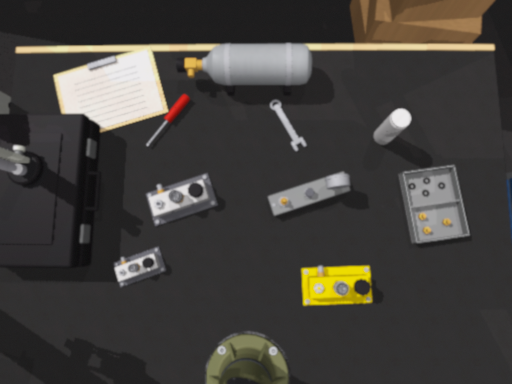

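View pics/side0.png

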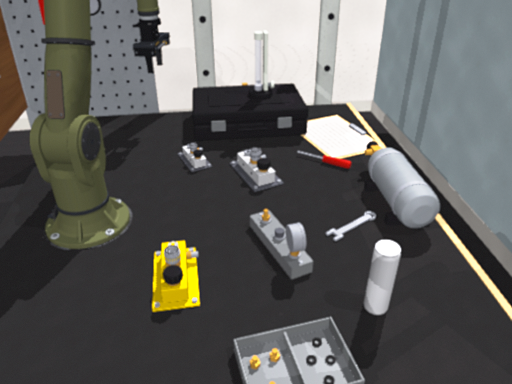

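The top view shows the gauge in the rack's right-hand hole (about 340,182). The target is the larger silver manifold, with its coupling at about (177,197). The small silver manifold (138,267) and the yellow one are look-alikes.

```bash
python3 - <<'E'
from h import *
T=np.load("top0.npz");S=np.load("side0.npz")
W=T["W"]
print("rim px",W[197,177],"gauge",W[181,340],"table",W[240,240])
A=W.reshape(-1,3);B=S["W"].reshape(-1,3)
def st(n,P,m):
    Q=P[m]; 
    if len(Q)<5: print(n,len(Q));return None
    r=cv2.minAreaRect((Q[:,:2]*1000).astype(np.float32)); print(n,len(Q),"mean",Q.mean(0).round(4),"rect",np.round(r[0],1),np.round(r[1],1),round(r[2],1));return Q
g=W[181,340]; m=W[197,177]
for nm,P in (("top",A),("side",B)):
    near=lambda c,r:np.hypot(P[:,0]-c[0],P[:,1]-c[1])<r
    z=P[:,2]
    st(nm+" gauge case",P,near(g,.06)&(z>.056)&(z<.13))
    st(nm+" gauge top",P,near(g,.06)&(z>.105)&(z<.13))
    st(nm+" rim",P,near(m,.035)&(z>.08)&(z<.095))
    st(nm+" block",P,near(m,.11)&(z>.03)&(z<.1))
    st(nm+" rack",P,near(W[194,310],.13)&(z>.028)&(z<.038))
# knob/port heights
for p in ((189,196),(205,160),(188,159),(202,284),(194,312)): print(p,W[p])
for n in("top0","side0"):
    pass
a=T["px"][150:230,130:370]; b=S["px"][130:290,170:330]
cv2.imwrite("pics/c1.png",cv2.resize(a,None,fx=3.3,fy=3.3,interpolation=cv2.INTER_CUBIC))
cv2.imwrite("pics/c2.png",cv2.resize(b,None,fx=3.7,fy=3.7,interpolation=cv2.INTER_CUBIC))
E
```

```text
rim px [0.48072163 0.19310054 0.06785707] gauge [ 0.51735053 -0.24148382  0.11964159] table [0.36614752 0.02440987 0.00168862]
top gauge case 316 mean [ 0.5185 -0.2366  0.1063] rect [ 520.8 -238.8] [30.2 59.8] 7.5
top gauge top 213 mean [ 0.5208 -0.2388  0.1135] rect [ 521.  -239.1] [29.9 50.3] 7.0
top rim 93 mean [0.4821 0.1957 0.0853] rect [482.5 195.7] [30.4 34. ] 0.0
top block 1212 mean [0.4805 0.1946 0.0533] rect [494.2 200.3] [ 85.5 161.8] 17.4
top rack 1134 mean [ 0.4896 -0.1536  0.034 ] rect [ 497. -169.] [ 56.4 222.5] 18.6
side gauge case 480 mean [ 0.52   -0.2542  0.0988] rect [ 522.4 -244.4] [31.2 60. ] 5.6
side gauge top 212 mean [ 0.5219 -0.249   0.1134] rect [ 522.9 -241.2] [30.1 51.9] 3.7
side rim 64 mean [0.4848 0.1933 0.085 ] rect [485.1 193.4] [31.6 33.4] 20.2
side block 693 mean [0.4855 0.1697 0.0558] rect [497.7 197.4] [ 85.1 162.1] 18.0
side rack 988 mean [ 0.4972 -0.1852  0.0344] rect [ 499.3 -169. ] [ 58.6 228.4] 17.8
(189, 196) [0.50204122 0.14030306 0.07418308]
(205, 160) [0.45980075 0.24265016 0.05578665]
(188, 159) [0.51053558 0.25449205 0.03400176]
(202, 284) [ 0.46829771 -0.09884149  0.06676936]
(194, 312) [ 0.49188667 -0.1760396   0.05595504]
```

View pics/c1.png

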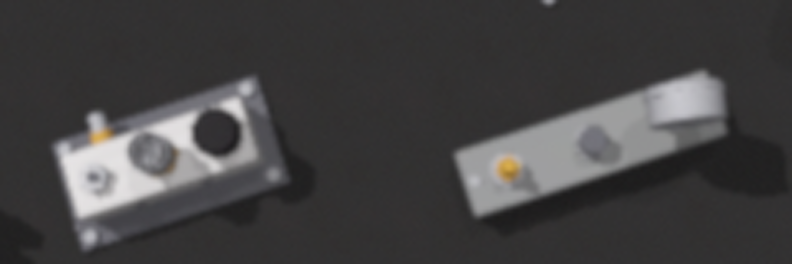

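View pics/c2.png

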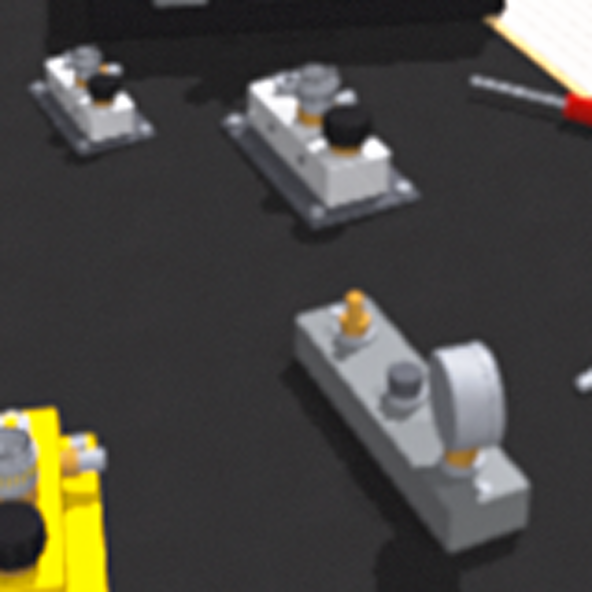

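Both cameras put the gauge at about (0.522,-0.240) with yaw about 6°, and the coupling at about (0.4835,0.1945,0.086). The rack rectangle (hole spacing 75 mm) and the knob and port agree with these. Next I move towards the middle, turning the jaws onto the gauge's x.

```bash
python3 -m jog '[{"dp":[-6,-4.5,-2],"twist":10,"fingers":1},{"dp":[-12,-9,-2],"twist":20,"fingers":1},{"dp":[-18,-13.5,-2],"twist":30,"fingers":1},{"dp":[-24,-18,-2],"twist":40,"fingers":1},{"dp":[-30,-22.5,-2],"twist":50,"fingers":1},{"dp":[-35,-26,-2],"twist":60,"fingers":1},{"dp":[-38.2,-29.2,-2],"twist":69,"fingers":1},{"dp":[-38.2,-29.2,-2],"twist":69,"fingers":1}]'
cat >> h.py <<'E'
def rel(target,yaw):
    "shift (cm) along tool axes and twist to bring TCP to target with given yaw"
    o=env.get_obs(); y=np.radians(o["tool_rot"][2]); d=np.array(target)-o["tool_pos"]
    print("dp",np.round(100*np.array([d[0]*np.cos(y)+d[1]*np.sin(y), d[0]*np.sin(y)-d[1]*np.cos(y), -d[2]]),2),"twist",round(o["tool_rot"][2]-yaw,2),"F",o["force"].round(1),"w",round(o["grip_width"],4),"t",o["time_s"],"pos",o["tool_pos"].round(4),o["tool_rot"].round(2))
E
python3 -c "
from h import *
rel([.522,-.24,.16],96)"
```

```text
time_s: 1.1
tool_pos: [0.4613, 0.2471, 0.2187]
tool_rot: [180.0, 0.0, 96.2]
force: [-0.2, 0.5, -0.2]
grip_width: 0.0869
grasp_force: 0.0
dp [-49.08   0.8    5.87] twist 0.17 F [-0.2  0.5 -0.2] w 0.0869 t 1.1 pos [0.4613 0.2471 0.2187] [1.7999e+02 2.0000e-02 9.6170e+01]
```

```bash
python3 -m jog '[{"dp":[-6.2,0.1,0.8]},{"dp":[-12.4,0.2,1.6]},{"dp":[-18.6,0.3,2.4]},{"dp":[-24.8,0.4,3.2]},{"dp":[-31,0.5,4]},{"dp":[-37.2,0.6,4.8]},{"dp":[-43.4,0.7,5.4]},{"dp":[-49.1,0.8,5.9]}]' && python3 -m jog '[{"dp":[0,0,0]},{"dp":[0,0,0]}]'
python3 - <<'E'
from h import *
c=cam("side");W=cloud(c);P=W.reshape(-1,3)
z=P[:,2];near=np.hypot(P[:,0]-.522,P[:,1]+.24)<.045
Q=P[near&(z>.056)&(z<.121)]
r=cv2.minAreaRect((Q[:,:2]*1000).astype(np.float32));print(len(Q),r,Q[:,2].max())
rel([.522,-.241,.067],96)
cv2.imwrite("pics/s1.png",cv2.resize(c["pixels"][150:290,210:370],None,fx=3.7,fy=3.7,interpolation=cv2.INTER_CUBIC))
E
```

```text
485 ((522.3129272460938, -242.90074157714844), (31.756385803222656, 60.71577072143555), 5.757830619812012) 0.12048281769130643
dp [-48.5    0.8   15.19] twist -0.22 F [ 3.  -4.7 -1.3] w 0.0871 t 1.15 pos [0.4652 0.2407 0.2189] [179.87   0.23  95.78]validation failed for argument at $[0]...
```

View pics/s1.png

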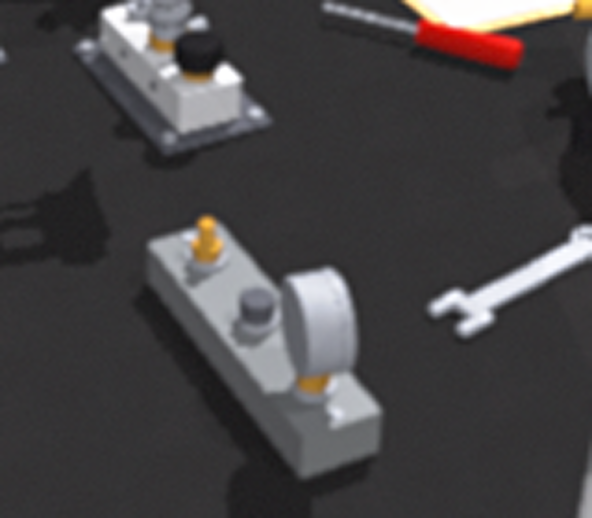

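The move was refused because every row needs all three fields. The picture shows the gauge standing at the near end of the rack, still undisturbed, at (0.522,-0.242) with yaw about 6°.

```bash
python3 -m jog '[{"dp":[-6.2,0.1,0.8],"twist":0,"fingers":1},{"dp":[-12.4,0.2,1.6],"twist":0,"fingers":1},{"dp":[-18.6,0.3,2.4],"twist":0,"fingers":1},{"dp":[-24.8,0.4,3.2],"twist":0,"fingers":1},{"dp":[-31,0.5,4],"twist":0,"fingers":1},{"dp":[-37.2,0.6,4.8],"twist":0,"fingers":1},{"dp":[-43.4,0.7,5.4],"twist":0,"fingers":1},{"dp":[-48.5,0.8,5.9],"twist":0,"fingers":1}]' && python3 -m jog '[{"dp":[0,0,0],"twist":0,"fingers":1},{"dp":[0,0,0],"twist":0,"fingers":1}]'
python3 -c "
from h import *
rel([.522,-.241,.067],96)"
```

```text
time_s: 2.15
tool_pos: [0.5217, -0.233, 0.1596]
tool_rot: [180.0, 0.0, 96.4]
force: [0.8, 1.3, 0.3]
grip_width: 0.0869
grasp_force: 0.0
time_s: 2.4
tool_pos: [0.5218, -0.2299, 0.1593]
tool_rot: [-179.9, -0.1, 96.4]
force: [0.8, 0.2, 0.1]
grip_width: 0.0872
grasp_force: 0.0
dp [-1.1  -0.11  9.23] twist 0.42 F [0.8 0.2 0.1] w 0.0872 t 2.4 pos [ 0.5218 -0.2299  0.1593] [-1.7995e+02 -6.0000e-02  9.6420e+01]
```

```bash
python3 -m jog '[{"dp":[-1.1,-0.1,0],"twist":0,"fingers":1},{"dp":[-1.1,-0.1,3],"twist":0,"fingers":1},{"dp":[-1.1,-0.1,6],"twist":0,"fingers":1},{"dp":[-1.1,-0.1,8.5],"twist":0,"fingers":1},{"dp":[-1.1,-0.1,9.2],"twist":0,"fingers":1},{"dp":[-1.1,-0.1,9.2],"twist":0,"fingers":1}]' && python3 -m jog '[{"dp":[0,0,0],"twist":0,"fingers":0.3},{"dp":[0,0,0],"twist":0,"fingers":0.3},{"dp":[0,0,0],"twist":0,"fingers":0.2},{"dp":[0,0,0],"twist":0,"fingers":0.2},{"dp":[0,0,0],"twist":0,"fingers":0.2},{"dp":[0,0,0],"twist":0,"fingers":0.2},{"dp":[0,0,0],"twist":0,"fingers":0.2},{"dp":[0,0,0],"twist":0,"fingers":0.2}]' 45
```

```text
time_s: 3.15
tool_pos: [0.5225, -0.2416, 0.0681]
tool_rot: [180.0, -0.0, 96.5]
force: [-0.2, -0.6, -0.2]
grip_width: 0.087
grasp_force: 0.0
time_s: 4.15
tool_pos: [0.5222, -0.2419, 0.0678]
tool_rot: [180.0, -0.0, 96.4]
force: [0.7, -0.0, 0.3]
grip_width: 0.0296
grasp_force: 45.0
```

Gripped at 29.6 mm with 45 N. Now lift straight up.

```bash
python3 -m jog '[{"dp":[0,0,-1],"twist":0,"fingers":0.2},{"dp":[0,0,-2],"twist":0,"fingers":0.2},{"dp":[0,0,-3.5],"twist":0,"fingers":0.2},{"dp":[0,0,-6],"twist":0,"fingers":0.2},{"dp":[0,0,-9],"twist":0,"fingers":0.2},{"dp":[0,0,-12],"twist":0,"fingers":0.2},{"dp":[0,0,-14],"twist":0,"fingers":0.2},{"dp":[0,0,-14],"twist":0,"fingers":0.2}]'
python3 -c "
from h import *
rel([.4835,.1945,.207],96)"
```

```text
time_s: 5.15
tool_pos: [0.5232, -0.2427, 0.2102]
tool_rot: [179.8, 0.1, 96.4]
force: [0.0, 0.1, -3.3]
grip_width: 0.0295
grasp_force: 45.0
dp [43.89  0.92  0.32] twist 0.39 F [ 0.   0.1 -3.3] w 0.0295 t 5.15 pos [ 0.5232 -0.2427  0.2102] [1.7977e+02 6.0000e-02 9.6390e+01]
```

```bash
python3 -m jog '[{"dp":[4,0.1,0],"twist":0,"fingers":0.2},{"dp":[10,0.2,0],"twist":0,"fingers":0.2},{"dp":[16,0.3,0],"twist":0,"fingers":0.2},{"dp":[22,0.4,0],"twist":0,"fingers":0.2},{"dp":[28,0.5,0],"twist":0,"fingers":0.2},{"dp":[34,0.6,0],"twist":0,"fingers":0.2},{"dp":[40,0.8,0.2],"twist":0,"fingers":0.2},{"dp":[43.9,0.9,0.3],"twist":0,"fingers":0.2}]' && python3 -m jog '[{"dp":[0,0,0],"twist":0,"fingers":0.2},{"dp":[0,0,0],"twist":0,"fingers":0.2},{"dp":[0,0,0],"twist":0,"fingers":0.2}]'
python3 - <<'E'
from h import *
c=cam("side");W=cloud(c);np.savez("s2.npz",W=W,px=c["pixels"])
rel([.4835,.1945,.207],96)
P=np.array([.4835,.1945,.12]);R,_=cv2.Rodrigues(c["rvec"]);q=R@P+c["tvec"];u,v=int(c["fx"]*q[0]/q[2]+c["cx"]),int(c["fy"]*q[1]/q[2]+c["cy"]);print(u,v)
x=max(u-50,0);y=max(v-50,0);print("crop",x,y)
cv2.imwrite("pics/s2.png",cv2.resize(c["pixels"][y:y+100,x:x+110],None,fx=6,fy=6,interpolation=cv2.INTER_CUBIC))
E
```

```text
time_s: 6.15
tool_pos: [0.4805, 0.1984, 0.2037]
tool_rot: [-179.9, -0.0, 96.6]
force: [1.1, -0.9, -2.7]
grip_width: 0.0296
grasp_force: 45.0
time_s: 6.52
tool_pos: [0.4824, 0.1936, 0.2047]
tool_rot: [-180.0, 0.0, 96.3]
force: [-1.3, -0.8, -2.4]
grip_width: 0.0299
grasp_force: 45.0
dp [ 0.06  0.11 -0.22] twist 0.25 F [-0.3 -0.4 -1.7] w 0.0297 t 6.575 pos [0.4825 0.1938 0.2048] [-180.      0.     96.25]
254 140
crop 204 90
```

View pics/s2.png

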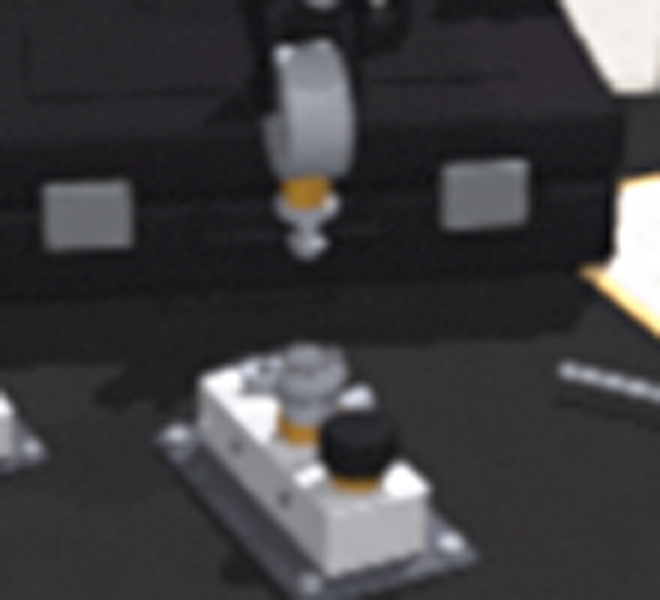

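The gauge hangs upright about 60 mm above the coupling, with its nose at crop (307,245) and the sleeve's centre at (313,365). I'll check the offset numerically by fitting circles in the same side-camera cloud.

```bash
python3 - <<'E'
from h import *
from scipy.optimize import least_squares
W2=np.load("s2.npz")["W"].reshape(-1,3);W0=np.load("side0.npz")["W"].reshape(-1,3);T0=np.load("top0.npz")["W"].reshape(-1,3)
def fit(n,P,z0,z1,r,c=(.4835,.1945)):
    Q=P[(np.hypot(P[:,0]-c[0],P[:,1]-c[1])<r+.006)&(P[:,2]>z0)&(P[:,2]<z1)]
    if len(Q)<6: print(n,len(Q));return
    s=least_squares(lambda p:np.hypot(Q[:,0]-p[0],Q[:,1]-p[1])-r,c,loss="soft_l1",f_scale=.001)
    print(n,len(Q),s.x.round(4),"rms",np.sqrt(np.mean(s.fun**2)).round(4),"xmid",(Q[:,0].min()+Q[:,0].max())/2,"ymin",Q[:,1].min())
for P,n in ((W0,"s0"),(W2,"s2")):
    fit(n+" sleeve",P,.062,.080,.018)
fit("shoulder",W2,.1690,.176,.0145)
fit("hex",W2,.178,.189,.0105)
fit("plug",W2,.150,.170,.008)
for n,P in (("s0",W0),("s2",W2),("t0",T0)):
    Q=P[(np.hypot(P[:,0]-.4835,P[:,1]-.1945)<.024)&(P[:,2]>.0815)&(P[:,2]<.092)]
    print(n,len(Q),"rim",cv2.minEnclosingCircle((Q[:,:2]*1000).astype(np.float32)),Q.mean(0).round(4))
Q=W2[(np.hypot(W2[:,0]-.4835,W2[:,1]-.1945)<.045)&(W2[:,2]>.193)&(W2[:,2]<.215)]
print("case",cv2.minAreaRect((Q[:,:2]*1000).astype(np.float32)))
E
```

```text
s0 sleeve 63 [0.4852 0.1974] rms 0.003 xmid 0.48461326173271546 ymin 0.17448580468381866
s2 sleeve 66 [0.4848 0.1985] rms 0.003 xmid 0.4850190178609987 ymin 0.17364607063087528
shoulder 12 [0.4856 0.1964] rms 0.0021 xmid 0.48346945657159907 ymin 0.17949312297185033
hex 23 [0.4851 0.1949] rms 0.0022 xmid 0.48379022202280464 ymin 0.18079124747965938
plug 21 [0.4857 0.1977] rms 0.0027 xmid 0.4836074938443786 ymin 0.18522307593447035
s0 53 rim ((484.4822998046875, 193.3074493408203), 17.56458282470703) [0.4852 0.1935 0.0859]
s2 50 rim ((484.02069091796875, 195.50094604492188), 18.015295028686523) [0.4849 0.1945 0.0859]
t0 86 rim ((482.2570495605469, 195.74298095703125), 17.049333572387695) [0.4824 0.1963 0.0857]
case ((482.8669738769531, 190.35325622558594), (30.30678367614746, 52.794227600097656), 8.114344596862793)
```

The fits show the gauge about 1 mm short in both x and y, well inside the mouth's capture range. I'll correct by (+1.3,+1.4) mm and come down to just inside the mouth.

```bash
python3 -m jog '[{"dp":[0.12,0.14,0],"twist":0,"fingers":0.2},{"dp":[0.12,0.14,2],"twist":0,"fingers":0.2},{"dp":[0.12,0.14,4],"twist":0,"fingers":0.2},{"dp":[0.12,0.14,5],"twist":0,"fingers":0.2},{"dp":[0.12,0.14,5.5],"twist":0,"fingers":0.2},{"dp":[0.12,0.14,5.8],"twist":0,"fingers":0.2},{"dp":[0.12,0.14,6],"twist":0,"fingers":0.2},{"dp":[0.12,0.14,6],"twist":0,"fingers":0.2}]'
python3 -c "
from h import *
rel([.4838,.1952,.138],96.25)"
```

```text
time_s: 7.58
tool_pos: [0.4836, 0.1968, 0.1451]
tool_rot: [180.0, -0.0, 96.4]
force: [-0.1, 0.1, -2.7]
grip_width: 0.0297
grasp_force: 45.0
dp [-0.16  0.    0.71] twist 0.15 F [-0.1  0.1 -2.7] w 0.0297 t 7.575 pos [0.4836 0.1968 0.1451] [ 1.7998e+02 -1.0000e-02  9.6400e+01]
```

```bash
python3 -m jog '[{"dp":[-0.1,0,0],"twist":0,"fingers":0.2},{"dp":[-0.1,0,0.2],"twist":0,"fingers":0.2},{"dp":[-0.1,0,0.3],"twist":0,"fingers":0.2},{"dp":[-0.1,0,0.4],"twist":0,"fingers":0.2},{"dp":[-0.1,0,0.5],"twist":0,"fingers":0.2},{"dp":[-0.1,0,0.6],"twist":0,"fingers":0.2},{"dp":[-0.1,0,0.6],"twist":0,"fingers":0.2}]'

```

```text
time_s: 8.45
tool_pos: [0.4835, 0.1956, 0.1388]
tool_rot: [-180.0, 0.0, 96.4]
force: [0.2, -0.1, -2.3]
grip_width: 0.0298
grasp_force: 45.0
```

Nose is 5 mm inside the mouth with no contact force. Continue slowly.

```bash
python3 -m jog '[{"dp":[0,0,0.1],"twist":0,"fingers":0.2},{"dp":[0,0,0.2],"twist":0,"fingers":0.2},{"dp":[0,0,0.3],"twist":0,"fingers":0.2},{"dp":[0,0,0.3],"twist":0,"fingers":0.2}]'; python3 -m jog '[{"dp":[0,0,0.1],"twist":0,"fingers":0.2},{"dp":[0,0,0.2],"twist":0,"fingers":0.2},{"dp":[0,0,0.2],"twist":0,"fingers":0.2}]'
```

```text
time_s: 8.95
tool_pos: [0.4835, 0.1956, 0.1358]
tool_rot: [-180.0, 0.0, 96.4]
force: [0.2, 0.1, -2.6]
grip_width: 0.0296
grasp_force: 45.0
time_s: 9.32
tool_pos: [0.4835, 0.1956, 0.1338]
tool_rot: [-180.0, 0.0, 96.4]
force: [0.1, -0.0, -2.2]
grip_width: 0.0295
grasp_force: 45.0
```

```bash
python3 -m jog '[{"dp":[0,0,0.1],"twist":0,"fingers":0.2},{"dp":[0,0,0.2],"twist":0,"fingers":0.2},{"dp":[0,0,0.2],"twist":0,"fingers":0.2}]'
```

```text
time_s: 9.7
tool_pos: [0.4835, 0.1957, 0.132]
tool_rot: [-180.0, -0.0, 96.4]
force: [-2.0, 0.2, -0.9]
grip_width: 0.0295
grasp_force: 45.0
```

Contact has begun, with 2 N sideways in -x. I'll ease 0.5 mm that way and go on in small steps.

```bash
python3 -m jog '[{"dp":[0,-0.05,0.05],"twist":0,"fingers":0.2},{"dp":[0,-0.05,0.1],"twist":0,"fingers":0.2},{"dp":[0,-0.05,0.1],"twist":0,"fingers":0.2}]'; python3 -m jog '[{"dp":[0,0,0.1],"twist":0,"fingers":0.2},{"dp":[0,0,0.1],"twist":0,"fingers":0.2}]'
```

```text
time_s: 10.07
tool_pos: [0.4834, 0.1958, 0.1314]
tool_rot: [179.9, -0.0, 96.4]
force: [-0.6, 0.2, 4.2]
grip_width: 0.0297
grasp_force: 45.0
time_s: 10.32
tool_pos: [0.4837, 0.1958, 0.1303]
tool_rot: [179.9, -0.0, 96.4]
force: [0.5, -0.2, 4.2]
grip_width: 0.0298
grasp_force: 45.0
```

```bash
python3 -m jog '[{"dp":[0,0,0.1],"twist":0,"fingers":0.2},{"dp":[0,0,0.2],"twist":0,"fingers":0.2},{"dp":[0,0,0.2],"twist":0,"fingers":0.2}]'
```

```text
time_s: 10.7
tool_pos: [0.4837, 0.1958, 0.1283]
tool_rot: [179.9, -0.0, 96.4]
force: [0.8, -0.1, 4.7]
grip_width: 0.0295
grasp_force: 45.0
```

```bash
python3 -m jog '[{"dp":[0,0,0.1],"twist":0,"fingers":0.2},{"dp":[0,0,0.2],"twist":0,"fingers":0.2},{"dp":[0,0,0.2],"twist":0,"fingers":0.2}]'
```

```text
time_s: 11.08
tool_pos: [0.4826, 0.1954, 0.1246]
tool_rot: [-179.9, 0.0, 96.4]
force: [1.9, 1.1, -4.5]
grip_width: 0.0295
grasp_force: 45.0
```

```bash
python3 -m jog '[{"dp":[0,0,0.1],"twist":0,"fingers":0.2},{"dp":[0,0,0.2],"twist":0,"fingers":0.2},{"dp":[0,0,0.2],"twist":0,"fingers":0.2}]'
```

```text
time_s: 11.45
tool_pos: [0.4825, 0.1952, 0.1226]
tool_rot: [-179.9, 0.1, 96.4]
force: [2.7, 1.7, -11.9]
grip_width: 0.03
grasp_force: 45.0
```

```bash
python3 -m jog '[{"dp":[0,0,0],"twist":0,"fingers":0.2},{"dp":[0,0,0],"twist":0,"fingers":0.2}]'; python3 - <<'E'
from h import *
rel([.4838,.1952,.1198],96.4)
o=env.get_obs();print(o["wrist_torque"],o["tool_rot"])
c=cam("side")
cv2.imwrite("pics/s3.png",cv2.resize(c["pixels"][90:190,204:314],None,fx=6,fy=6,interpolation=cv2.INTER_CUBIC))
E
```

```text
time_s: 11.7
tool_pos: [0.4825, 0.1952, 0.1227]
tool_rot: [-179.9, 0.1, 96.4]
force: [3.6, 1.6, -15.4]
grip_width: 0.0296
grasp_force: 45.0
dp [-0.02  0.13  0.29] twist 0.0 F [  3.6   1.6 -15.4] w 0.0296 t 11.7 pos [0.4825 0.1952 0.1227] [-1.7993e+02  5.0000e-02  9.6400e+01]
[ 0.27941832 -1.16394003 -0.01387171] [-1.79930466e+02  5.18057219e-02  9.64029844e+01]
```

View pics/s3.png

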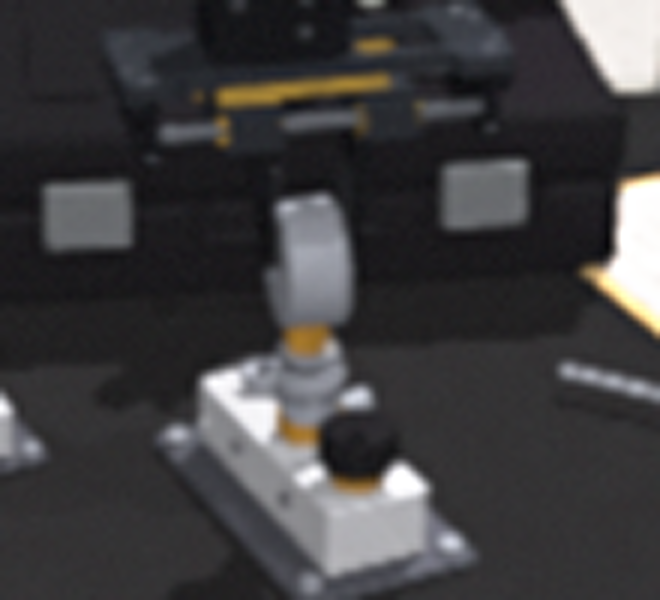

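The shoulder is now just above the rim (crop 312,350). The balls have snapped and are drawing the plug down, pulling the tool down with them. I'll follow down in 1 mm steps and undo the 0.5 mm side offset.

```bash
python3 -m jog '[{"dp":[0,0.05,0.05],"twist":0,"fingers":0.2},{"dp":[0,0.05,0.1],"twist":0,"fingers":0.2},{"dp":[0,0.05,0.1],"twist":0,"fingers":0.2},{"dp":[0,0.05,0.1],"twist":0,"fingers":0.2}]'
```

```text
time_s: 12.25
tool_pos: [0.4828, 0.1955, 0.1227]
tool_rot: [-179.9, 0.0, 96.4]
force: [0.5, 0.5, -12.8]
grip_width: 0.0296
grasp_force: 45.0
```

```bash
python3 -m jog '[{"dp":[0,0,0],"twist":0,"fingers":0.2},{"dp":[0,0,0],"twist":0,"fingers":0.2},{"dp":[0,0,0],"twist":0,"fingers":0.2},{"dp":[0,0,0],"twist":0,"fingers":0.2}]'
```

```text
time_s: 12.75
tool_pos: [0.483, 0.1955, 0.1227]
tool_rot: [-179.9, 0.0, 96.4]
force: [-1.7, -0.2, -12.7]
grip_width: 0.0295
grasp_force: 45.0
```

```bash
python3 -m jog '[{"dp":[0,0,0.05],"twist":0,"fingers":0.2},{"dp":[0,0,0.1],"twist":0,"fingers":0.2},{"dp":[0,0,0.1],"twist":0,"fingers":0.2},{"dp":[0,0,0.1],"twist":0,"fingers":0.2}]'
```

```text
time_s: 13.25
tool_pos: [0.4841, 0.1959, 0.1225]
tool_rot: [179.9, -0.0, 96.4]
force: [-2.1, 0.1, -6.8]
grip_width: 0.0294
grasp_force: 45.0
```

```bash
python3 -m jog '[{"dp":[0,0,0.05],"twist":0,"fingers":0.2},{"dp":[0,0,0.1],"twist":0,"fingers":0.2},{"dp":[0,0,0.1],"twist":0,"fingers":0.2},{"dp":[0,0,0.1],"twist":0,"fingers":0.2}]'
```

```text
time_s: 13.75
tool_pos: [0.4841, 0.1959, 0.1214]
tool_rot: [179.9, -0.0, 96.4]
force: [-2.8, -1.0, -1.1]
grip_width: 0.03
grasp_force: 45.0
```

```bash
python3 -m jog '[{"dp":[0,-0.05,0.05],"twist":0,"fingers":0.2},{"dp":[0,-0.05,0.1],"twist":0,"fingers":0.2},{"dp":[0,-0.05,0.1],"twist":0,"fingers":0.2},{"dp":[0,-0.05,0.1],"twist":0,"fingers":0.2}]'
```

```text
time_s: 14.25
tool_pos: [0.4834, 0.1957, 0.12]
tool_rot: [180.0, -0.0, 96.4]
force: [-1.1, 0.5, -3.3]
grip_width: 0.0299
grasp_force: 45.0
```

```bash
python3 -m jog '[{"dp":[0,0,0.05],"twist":0,"fingers":0.2},{"dp":[0,0,0.1],"twist":0,"fingers":0.2},{"dp":[0,0,0.1],"twist":0,"fingers":0.2},{"dp":[0,0,0.1],"twist":0,"fingers":0.2}]'
```

```text
time_s: 14.75
tool_pos: [0.4835, 0.1958, 0.1197]
tool_rot: [179.9, -0.0, 96.4]
force: [-1.2, -1.4, 5.5]
grip_width: 0.0298
grasp_force: 45.0
```

```bash
python3 -m jog '[{"dp":[0,0,0.05],"twist":0,"fingers":0.2},{"dp":[0,0,0.05],"twist":0,"fingers":0.2},{"dp":[0,0,0.05],"twist":0,"fingers":0.2}]'
```

```text
time_s: 15.12
tool_pos: [0.4835, 0.1958, 0.1197]
tool_rot: [179.9, -0.0, 96.4]
force: [-3.1, -1.4, 8.7]
grip_width: 0.0299
grasp_force: 45.0
```

Seated: z=0.1197 against 0.1198 expected, with about 11 N on the seal. One more small push to confirm, then take up the lock's play for the tug.

```bash
python3 -m jog '[{"dp":[0,0,0.05],"twist":0,"fingers":0.2},{"dp":[0,0,0.05],"twist":0,"fingers":0.2},{"dp":[0,0,0.05],"twist":0,"fingers":0.2}]'; python3 -m jog '[{"dp":[0,0,-0.1],"twist":0,"fingers":0.2},{"dp":[0,0,-0.2],"twist":0,"fingers":0.2},{"dp":[0,0,-0.3],"twist":0,"fingers":0.2},{"dp":[0,0,-0.4],"twist":0,"fingers":0.2},{"dp":[0,0,-0.45],"twist":0,"fingers":0.2},{"dp":[0,0,-0.45],"twist":0,"fingers":0.2},{"dp":[0,0,-0.45],"twist":0,"fingers":0.2}]'
```

```text
time_s: 15.5
tool_pos: [0.4835, 0.1958, 0.1197]
tool_rot: [179.9, -0.1, 96.4]
force: [-3.7, -1.2, 11.2]
grip_width: 0.0296
grasp_force: 45.0
time_s: 16.38
tool_pos: [0.4829, 0.1956, 0.1222]
tool_rot: [-180.0, 0.0, 96.4]
force: [-0.5, 0.2, -2.2]
grip_width: 0.0297
grasp_force: 45.0
```

```bash
python3 -m jog '[{"dp":[0,0,-0.05],"twist":0,"fingers":0.2},{"dp":[0,0,-0.1],"twist":0,"fingers":0.2},{"dp":[0,0,-0.15],"twist":0,"fingers":0.2},{"dp":[0,0,-0.2],"twist":0,"fingers":0.2},{"dp":[0,0,-0.2],"twist":0,"fingers":0.2},{"dp":[0,0,-0.2],"twist":0,"fingers":0.2}]'
```

```text
time_s: 17.12
tool_pos: [0.4825, 0.1953, 0.123]
tool_rot: [-179.9, 0.1, 96.4]
force: [4.4, 1.6, -23.9]
grip_width: 0.0292
grasp_force: 45.0
```

The lock holds, but this is about 21 N. Ease to about 15 N and hold.

```bash
python3 -m jog '[{"dp":[0,0.03,0.04],"twist":0,"fingers":0.2},{"dp":[0,0.03,0.04],"twist":0,"fingers":0.2},{"dp":[0,0.03,0.04],"twist":0,"fingers":0.2}]'
```

```text
time_s: 17.5
tool_pos: [0.4827, 0.1954, 0.1231]
tool_rot: [-179.9, 0.0, 96.4]
force: [4.1, 2.2, -25.2]
grip_width: 0.0295
grasp_force: 45.0
```

```bash
python3 -m jog '[{"dp":[0,0.02,0.06],"twist":0,"fingers":0.2},{"dp":[0,0.02,0.06],"twist":0,"fingers":0.2},{"dp":[0,0.02,0.06],"twist":0,"fingers":0.2},{"dp":[0,0.02,0.06],"twist":0,"fingers":0.2}]'
```

```text
time_s: 18.0
tool_pos: [0.4828, 0.1955, 0.123]
tool_rot: [-179.9, 0.0, 96.4]
force: [0.9, 1.2, -23.6]
grip_width: 0.0292
grasp_force: 45.0
```

```bash
python3 -m jog '[{"dp":[0,0,0.06],"twist":0,"fingers":0.2},{"dp":[0,0,0.06],"twist":0,"fingers":0.2},{"dp":[0,0,0.06],"twist":0,"fingers":0.2},{"dp":[0,0,0.06],"twist":0,"fingers":0.2}]'
```

```text
time_s: 18.5
tool_pos: [0.4831, 0.1956, 0.1229]
tool_rot: [-179.9, 0.0, 96.4]
force: [-2.3, 0.1, -18.6]
grip_width: 0.0295
grasp_force: 45.0
```

About 16 N net on the lock. Hold for a little over a second.

```bash
python3 -m jog '[{"dp":[0,0,0],"twist":0,"fingers":0.2},{"dp":[0,0,0],"twist":0,"fingers":0.2},{"dp":[0,0,0],"twist":0,"fingers":0.2},{"dp":[0,0,0],"twist":0,"fingers":0.2},{"dp":[0,0,0],"twist":0,"fingers":0.2}]';python3 -m jog '[{"dp":[0,0,0],"twist":0,"fingers":0.2},{"dp":[0,0,0],"twist":0,"fingers":0.2},{"dp":[0,0,0],"twist":0,"fingers":0.2},{"dp":[0,0,0],"twist":0,"fingers":0.2},{"dp":[0,0,0],"twist":0,"fingers":0.2},{"dp":[0,0,0],"twist":0,"fingers":0.2}]'
```

```text
time_s: 19.12
tool_pos: [0.4837, 0.1957, 0.1228]
tool_rot: [180.0, -0.0, 96.4]
force: [-2.1, -0.2, -16.4]
grip_width: 0.0294
grasp_force: 45.0
time_s: 19.88
tool_pos: [0.4837, 0.1957, 0.1228]
tool_rot: [180.0, -0.0, 96.4]
force: [-2.1, -0.5, -17.6]
grip_width: 0.0296
grasp_force: 45.0
```

The tug held steady at about 14–16 N for over a second. Lower back to the seal before releasing.

```bash
python3 -m jog '[{"dp":[0,0,0.1],"twist":0,"fingers":0.2},{"dp":[0,0,0.2],"twist":0,"fingers":0.2},{"dp":[0,0,0.3],"twist":0,"fingers":0.2},{"dp":[0,0,0.35],"twist":0,"fingers":0.2},{"dp":[0,0,0.35],"twist":0,"fingers":0.2},{"dp":[0,0,0.35],"twist":0,"fingers":0.2}]'
```

```text
time_s: 20.62
tool_pos: [0.4843, 0.1962, 0.1215]
tool_rot: [179.9, -0.1, 96.4]
force: [-6.3, -2.4, -1.0]
grip_width: 0.0295
grasp_force: 45.0
```

```bash
python3 -m jog '[{"dp":[0,-0.06,0.05],"twist":0,"fingers":0.2},{"dp":[0,-0.08,0.1],"twist":0,"fingers":0.2},{"dp":[0,-0.08,0.15],"twist":0,"fingers":0.2},{"dp":[0,-0.08,0.2],"twist":0,"fingers":0.2},{"dp":[0,-0.08,0.2],"twist":0,"fingers":0.2},{"dp":[0,-0.08,0.2],"twist":0,"fingers":0.2}]'
```

```text
time_s: 21.38
tool_pos: [0.4841, 0.1961, 0.1198]
tool_rot: [179.8, -0.1, 96.4]
force: [-5.4, -1.5, -1.2]
grip_width: 0.0299
grasp_force: 45.0
```

```bash
python3 -m jog '[{"dp":[0,-0.06,0.03],"twist":0,"fingers":0.2},{"dp":[0,-0.06,0.03],"twist":0,"fingers":0.2},{"dp":[0,-0.06,0.03],"twist":0,"fingers":0.2}]' 15; python3 -m jog '[{"dp":[0,0,0],"twist":0,"fingers":0.5},{"dp":[0,0,0],"twist":0,"fingers":0.7},{"dp":[0,0,0],"twist":0,"fingers":0.9},{"dp":[0,0,0],"twist":0,"fingers":0.9},{"dp":[0,0,0],"twist":0,"fingers":0.9}]'
```

```text
time_s: 21.75
tool_pos: [0.4844, 0.1963, 0.1198]
tool_rot: [179.7, -0.1, 96.4]
force: [-3.2, -1.9, 6.2]
grip_width: 0.0301
grasp_force: 15.0
time_s: 22.38
tool_pos: [0.4823, 0.1955, 0.1169]
tool_rot: [180.0, -0.0, 96.4]
force: [0.4, -0.1, -0.2]
grip_width: 0.0717
grasp_force: 0.0
```

```bash
python3 -m jog '[{"dp":[0,0,-1],"twist":0,"fingers":1},{"dp":[0,0,-4],"twist":0,"fingers":1},{"dp":[0,0,-8],"twist":0,"fingers":1},{"dp":[0,0,-12],"twist":0,"fingers":1},{"dp":[0,0,-15],"twist":0,"fingers":1},{"dp":[0,0,-15],"twist":0,"fingers":1}]' && python3 -m jog '[{"dp":[-6,0,0],"twist":0,"fingers":1},{"dp":[-12,0,0],"twist":0,"fingers":1},{"dp":[-18,0,0],"twist":0,"fingers":1},{"dp":[-18,0,0],"twist":0,"fingers":1},{"dp":[-18,0,0],"twist":0,"fingers":1}]'
python3 - <<'E'
from h import *
c=cam("side");W=cloud(c).reshape(-1,3);t=cloud(cam("top")).reshape(-1,3)
for P in(W,t):
    Q=P[(np.hypot(P[:,0]-.4835,P[:,1]-.1955)<.05)&(P[:,2]>.11)&(P[:,2]<.19)]
    print(len(Q),"top z",np.nanpercentile(Q[:,2],98),cv2.minAreaRect((Q[:,:2]*1000).astype(np.float32)))
cv2.imwrite("pics/s4.png",cv2.resize(c["pixels"][80:280,170:370],None,fx=3,fy=3,interpolation=cv2.INTER_CUBIC))
E
```

```text
time_s: 23.12
tool_pos: [0.4838, 0.1961, 0.2704]
tool_rot: [179.7, -0.2, 96.4]
force: [0.9, 0.3, -1.4]
grip_width: 0.0871
grasp_force: 0.0
time_s: 23.75
tool_pos: [0.5018, 0.0173, 0.2665]
tool_rot: [-180.0, -0.0, 96.4]
force: [0.3, 0.5, 0.1]
grip_width: 0.0869
grasp_force: 0.0
260 top z 0.17107545110766895 ((485.3862609863281, 193.39492797851562), (30.265560150146484, 61.71913146972656), 6.179512977600098)
122 top z 0.17075890353633602 ((480.7748718261719, 213.19105529785156), (29.902074813842773, 26.640756607055664), 6.6187005043029785)
```

View pics/s4.png

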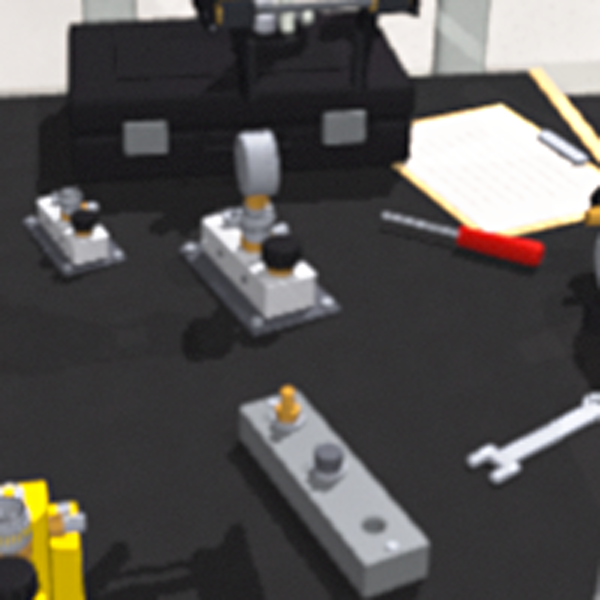

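The gauge stands upright in the coupling (crop 257,165) with its top at 0.171 m, against 0.170 expected when home. The spares are in place and the robot is clear.

```bash
python3 -c "
from cell import env
print(env.sign_off())"
```

```text
the job is handed in; nothing more can be done
None
```

The gauge is seated fully home in the manifold's coupling and released upright; the lock held a tug of about 15 N for over a second (it read about 21–22 N for roughly a second first, before I eased it), measured forces stayed under 40 N, nothing else was touched, and the job is handed in.

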